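# Draw the filter from the bench fume extractor and hold it up to the light

## Robot

A 7-joint arm with a two-finger parallel gripper is mounted at the origin on a cart in front of the work surface, level with it; the furniture and walls round the work are solid. World frame = base frame: x ahead of the robot, y to its left, z up, the work surface at z = 0. Lengths are in m, angles in rad, forces in N, time in s.
With the tool pointing down it reaches from about 0.4 to 0.925 m from the base axis. Payload 5.6 kg.
Tool frame: the origin (TCP) lies on the centre line of the jaws, within the pads' length; the fingertips stand 22 mm ahead of it and the grasp point (between the pads) lies 3 mm ahead of it; z points along the fingers, y is the line along which they close (so a half turn about z gives the same grasp; the last joint's range is limited). The gripper opens to 85 mm and grips with 20 to 120 N. Pads are 22 mm wide; open, the fingers measure 114 mm over their backs; the gripper's body (76 mm by 85 mm) begins 54 mm behind the grasp point. The pads swing forward as they close: fully open they stand 13 mm farther back than shut.
Start: joints at [-1.254, 0.468, -0.012, 1.603, 0.006, 1.071, -0.056], TCP at [0.229, 0.608, 0.253] pointing down, gripper open.
Joint ranges: [-2.53, 2.53], [-0.31, 2.02], [-1.57, 1.55], [0.28, 2.44], [-1.29, 4.43], [0.15, 1.84], [-2.92, 2.92]. Speed limits (rad/s): [2.57, 2.57, 3.14, 3.14, 3.14, 3.14, 3.14].

## Interface

Orientations are given as a unit quaternion [x, y, z, w].
In Python, from bench import env gives the robot as it stands. The module is installed in compiled form; this text tells all that it offers.
- The arm moves only by the tool servo_tool, never from a script. Its arguments are lists of equal length, an entry for each row: "translation": the shift along the world's x, y, z normalised to -1 to 1, where 1 is 0.12 m, a list of three; "angular": the turn, a rotation vector about the world's x, y, z normalised to -1 to 1, where 1 is 2 rad, a list of three. A call has 1 to 20 rows; each row is the pose to reach, as a shift and turn from the pose commanded when the call began; what a row does not reach only later rows make up. A row lasts 1/8 s, in which the tool goes at most 62.5 mm and 10.7 degrees, less where a joint would pass 70% of its speed; a pose out of reach is approached as far as the arm can. A call with a number of a shift or a turn outside -1 to 1 is refused whole. A call with a gripper value outside its range is refused whole. "fingers" is the gripper's target within -1 to 1 (fully open at 1, half-way at 0, shut at -1), set as the call begins (left out, the last holds). The fingers move at their own pace and stop on an object; the grip force is fixed at half the most. Time passes only in rows, so rows that repeat a pose let the fingers close. It gives the time, the measured TCP pose, the force, the opening and the grip force at its end, in the units of the state.
- env.read_state(): the state, without advancing time (a new reading comes with each control period).
- env.snapshot(name): name is "side" or "top" or "wrist"; returns the picture (420x560x3 uint8, red, green, blue); there is no depth.
- env.camera_model(name): a dict with "fx", "fy", "cx", "cy" (pixels), "R" (3x3) and "t" (3): a world point X has camera coordinates R X + t. Camera axes: x right, y down, z forward; pixel columns grow to the right and rows downward; lengths in m; the calibration is good to about 2 mm. A picture is of the moment at which its call begins: read the wrist's pose just before it. camera_model takes no time and is no camera call; for the wrist camera it gives the pose at the moment of the call.
- env.hand_in(): hands the job in; it is judged then, once.
The state is a dict: "t": time; "joints": joint angles; "joint_velocities": joint speeds; "joint_efforts": joint torques, N m; "eef_pos": TCP position; "eef_rot": TCP orientation; "ft_force": force on the tool from outside, world axes, zero at the start; "wrist_torque": the same for the moment, N m; "gripper_width": finger opening in m; "grasp_force": force on a finger pad.
Only numpy, scipy, OpenCV 4.12 (cv2) and the standard library are available. Lean on these libraries where they do the work, as an engineer would, in place of code of your own. Each camera call takes 0.05 s, during which the arm holds its last target. There are 200 camera calls.

## Task

Check the filter of the fume extractor: lift the flap on top of it by its bow handle and swing it back past upright until it stays open by itself, then draw the filter cassette straight up out of its slot by the pull tab. Hold the cassette upright about 8 cm in front of the lit face of the light panel, flat side squarely to the panel and centred on it so that all the pleats are lit from behind, without touching the panel; finish while still holding it there, still, with the flap left open. Leave the other things on the table where they lie.

Things in the scene. Friction and masses are not known exactly. Their poses are not given: they have to be found in the camera images.
- extractor: bench fume extractor, grey box fixed to the table, 190 x 190 x 160 mm; origin under its centre, z up, -x its front (switch, dial), +x its hinge side. The flap on top (top face at 166 mm) covers a well 178 x 178 mm inside (rim at 160 mm, floor at 128 mm, walls 6 mm); in the middle of that floor is the filter slot, 146 mm along x, 24 mm along y, down to 22 mm above the table
- flap (a joint): angle of the flap, rad: 0 shut (level), 1.57 upright, stop at 1.95 leaning back over the hinge side. Plain free hinge, flap 0.16 kg: let go below about 1.5 it falls shut, past about 1.65 it falls open against the stop and stays
- flap_hinge (a point): middle of the flap's hinge line (parallel to the extractor's y), at 96.5, 0, 163 mm in the extractor's frame; the flap, 188 x 188 x 5 mm, reaches from 2 mm to 190 mm from this line, its free edge at the extractor's front
- flap_grip (a point): grip point of the flap's black bow handle, moves with the flap: round rod 10 mm thick, running from free edge towards hinge, 23 mm clear above the flap. The point is on the rod's axis, 160 mm along the flap from the hinge line and 31 mm out from it; a leg 22 mm to the free-edge side, one 38 mm to the hinge side. Fingers closing along the extractor's y let it pivot between them
- filter_tab (a point): centre of the cassette's black pull tab, 36 (cassette x) x 10 (y) x 26 mm high, hidden under the flap; 13 mm above the cassette's upper edge, which when home is 2 mm below the well floor. Axes are the cassette's: x its width, y its thickness (the way its flat pleated sides face), z up; when home they are the extractor's. Cassette about 0.13 kg
- filter_mid (a point): centre of the cassette's pleated area; cassette frame 140 mm (x) x 20 mm (y) x 104 mm (z), this point is 66 mm below filter_tab and 52 mm above the cassette's lower edge; it stands loose in the slot, about 3 mm play at each end and 2 mm each side
- light_panel: light panel on a foot, fixed to the table; origin on the table below the panel's front face, z up, -x is the side that the lit face looks to. The panel is 180 mm wide (y), 14 mm thick, and reaches from 75 to 225 mm (switch on its top edge to 230 mm); the foot reaches 25 mm in front of the face and 85 mm behind, 10 mm high
- panel_face (a point): centre of the lit white diffuser (164 x 134 mm), 150 mm above the table, axes as the light panel's: the lit side is -x
- black_screwdriver: bystander: screwdriver with a black handle, 169 x 24 x 26 mm, lying between extractor and light panel; origin under its middle
- tape_roll: bystander: roll of masking tape, 68 mm across, 24 mm high; origin under its middle
- wrench: bystander: adjustable wrench, 192 x 46 x 11 mm; origin under its middle
- pliers: bystander: pliers with red handles, 180 x 63 x 12 mm; origin under its middle
- tape_measure: bystander: tape measure, 70 x 76 x 39 mm; origin under its middle
- nail_tin: bystander: flat round tin, 68 mm across, 32 mm high; origin under its middle

How it is judged:
On the way, in this order (a step that is already met when the one before it is completed fails the run):
1. the flap is swung back past upright (more than 1.6 rad) and stays open with nothing of the robot touching it, the filter still in its slot (value of joint flap above 1.6 rad and contact force between the fingers and extractor below 0.1 N and z of filter_tab in the frame of extractor below 0.16 m), for 0.3 s.
2. the cassette is drawn clear of the extractor's rim, in the fingers, flap still open (z of filter_mid in the frame of extractor above 0.212 m and contact force between the fingers and filter above 0.5 N and value of joint flap above 1.6 rad), for 0.2 s.
At the end, for the whole second after the job is handed in: cassette held still in the fingers, touching neither extractor nor panel; its centre 50 to 115 mm in front of the lit face and within 25 mm of the diffuser's centre sideways and in height; parallel to the panel and upright within 0.2 rad; flap still open past 1.6 rad (value of joint flap above 1.6 rad and contact force between the fingers and filter above 0.5 N and contact force between each of light_panel, extractor and filter below 0.05 N and x of filter_mid in the frame of panel_face between -0.115 and -0.05 m and y of filter_mid in the frame of panel_face between -0.025 and 0.025 m and z of filter_mid in the frame of panel_face between -0.025 and 0.025 m and angle between the y axis of filter_mid and the x axis of panel_face, either way round below 0.2 rad and angle between filter_mid's own z axis and vertical below 0.2 rad and linear speed of filter below 0.02 m/s); the arm keeps its last pose, push and grip.
It fails at once if the cassette strikes or touches the light panel (contact force between filter and light_panel above 1 N).
It fails at once if the robot strikes the light panel (contact force between the arm and light_panel above 3 N).
It fails at once if the cassette is dropped on the table (height (world z) of filter_mid below 0.065 m).
It fails at once if a bystander is moved more than 20 mm (distance of any of black_screwdriver, tape_roll, wrench, pliers, tape_measure, nail_tin from where it was at the start of the episode above 0.02 m).
It also fails if it takes over 64 s, if anything falls off the work surface, if the arm or the gripper's body presses on something with over 40 N, if the wrist force passes 120 N, or if a joint passes its speed limit or range.

## Working session

There is one attempt and no reset: what is moved stays moved. The work goes in short steps, Python scripts to look and compute and a tool call to move; the robot and the scene stay as the last step left them, time stands still between calls to the robot, and variables do not carry over. Pictures are saved under pics/ and viewed, at most 11 in all, crops included, and the job is handed in when it is done.

Besides the shell and the picture viewer there is one more tool, called by a JSON object that holds its "api" and its "payload". servo_tool: Moves the arm, as the interface text tells. Its arguments: {"type":"object","properties":{"translation":{"type":"array"},"angular":{"type":"array"},"fingers":{"type":"number"}},"required":["translation","angular"]}

```bash
mkdir -p pics
python3 - <<'E'
from bench import env
import cv2,json
import numpy as np
s=env.read_state();print(s['t'],s['eef_pos'],s['eef_rot'],s['gripper_width'])
for n in('top','side'):
    im=env.snapshot(n);cv2.imwrite(f'pics/{n}0.png',im[:,:,::-1])
    m=env.camera_model(n);R=np.array(m['R']);print(n,m['fx'],m['fy'],m['cx'],m['cy'],R.round(3).tolist(),(-R.T@np.array(m['t'])).round(3))
E
```

```text
0.0 [0.2287385  0.60786816 0.25233638] [ 1.78975323e-01  9.83853163e-01 -8.81059510e-04 -1.03391731e-04] 0.08533095519785153
top 465.8745148619077 465.8745148619077 283.5150466014803 212.41503724738797 [[0.014, -1.0, 0.011], [-0.982, -0.016, -0.19], [0.191, -0.008, -0.982]] [ 0.298 -0.032  1.303]
side 457.633583453758 457.633583453758 278.92919100576154 214.77801968940247 [[0.111, -0.994, 0.013], [-0.886, -0.105, -0.451], [0.45, 0.038, -0.892]] [-0.089 -0.086  1.308]
```

View pics/top0.png

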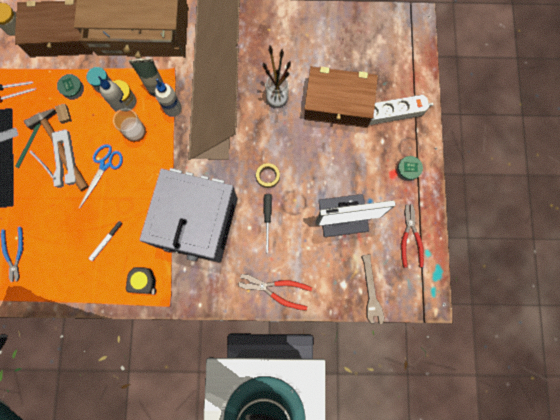

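View pics/side0.png

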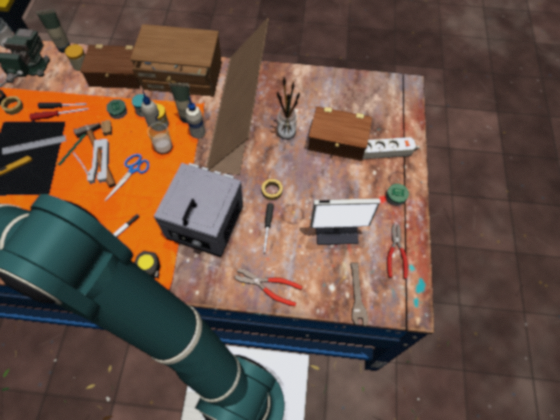

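The top view shows the extractor around (190,215), its bow handle from (182,220) to (178,248), the hinge on the far side, and the panel at about (320,215)-(393,206). The side view shows the lit face turned towards the robot. Next I'll zoom in for accurate corners.

Run:
```python
import cv2,numpy as np
t=cv2.imread('pics/top0.png');s=cv2.imread('pics/side0.png')
def c(im,x,y,w=100,h=75):
    return cv2.resize(im[y:y+h,x:x+w],(400,300),interpolation=cv2.INTER_CUBIC)
o=np.vstack([np.hstack([c(t,138,163,),c(t,310,180)]),np.hstack([c(s,150,160,),c(s,300,185)])])
cv2.imwrite('pics/z0.png',o)
```

```text
(no output)
```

View pics/z0.png

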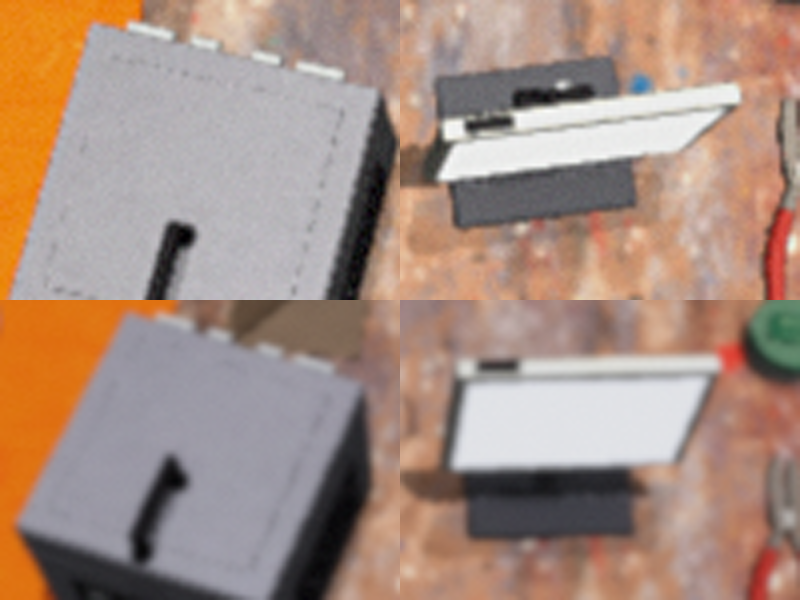

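```bash
cat > h.py <<'E'
from bench import env
import cv2,numpy as np
def ray(n,u,v,z,m=None):
    m=m or env.camera_model(n);R=np.array(m['R']);c=-R.T@np.array(m['t'])
    d=R.T@np.array([(u-m['cx'])/m['fx'],(v-m['cy'])/m['fy'],1]);return (c+d*(z-c[2])/d[2]).round(4)
E
python3 - <<'E'
from h import *
z=lambda x,y,ox,oy:(ox+x/4-.4,oy+y/4-.4)
def pr(n,l,p,h): print(n,l,ray(n,*p,h)[:2])
T=(138,163);S=(150,160);P=(310,180);Q=(300,185)
pr('top','HL',z(92,25,*T),.166);pr('top','HR',z(383,92,*T),.166)
pr('top','FL',(141,241),.166);pr('top','FR',(222,262),.166)
pr('side','HL',z(125,13,*S),.166);pr('side','HR',z(362,83,*S),.166);pr('side','FL',z(18,225,*S),.166);pr('side','FR',z(270,302,*S),.166)
pr('top','PL',z(45,138,*P),.225);pr('top','PR',z(338,100,*P),.225)
pr('side','PL',z(58,73,*Q),.225);pr('side','PR',z(318,71,*Q),.225)
pr('side','DTL',z(62,77,*Q),.217);pr('side','DTR',z(314,77,*Q),.217)
pr('side','DBL',z(50,169,*Q),.083);pr('side','DBR',z(279,167,*Q),.083)
pr('top','DBL',z(38,180,*P),.083);pr('top','DBR',z(270,153,*P),.083)
pr('top','rodH',z(180,232,*T),.197);pr('top','rodF',(178.5,247),.197)
pr('side','rodH',z(172,165,*S),.197);pr('side','rodF',z(143,252,*S),.197)
E
```

```text
top HL [0.6252 0.2709]
top HR [0.5847 0.086 ]
top FL [0.4413 0.307 ]
top FR [0.393 0.107]
side HL [0.6232 0.2698]
side HR [0.5844 0.0871]
side FL [0.4422 0.3073]
side FR [0.4047 0.1235]
top PL [ 0.5041 -0.1285]
top PR [ 0.5298 -0.3022]
side PL [ 0.5034 -0.1297]
side PR [ 0.5257 -0.3039]
side DTL [ 0.5051 -0.133 ]
side DTR [ 0.5252 -0.3029]
side DBL [ 0.4998 -0.1357]
side DBR [ 0.5214 -0.3046]
top DBL [ 0.5029 -0.1365]
top DBR [ 0.5236 -0.2913]
top rodH [0.4882 0.2016]
top rodF [0.4244 0.2078]
side rodH [0.4855 0.2024]
side rodF [0.4177 0.2088]
```

The extractor origin is at about (0.513, 0.197) with yaw -0.207, and the handle grip is at about (0.451, 0.208, 0.194). The panel face centre is at about (0.515, -0.217) with yaw 0.13. I'll move to the handle now.

{"api": "servo_tool", "payload": {"translation": [[0.2,-0.4,0],[0.4,-0.8,0],[0.5,-1,0],[0.5,-1,0]], "angular": [[0,0,0.04],[0,0,0.0765],[0,0,0.0765],[0,0,0.0765]], "fingers": 1}}

```text
t: 0.6
eef_pos: [0.2905, 0.4863, 0.2532]
eef_rot: [0.105, 0.994, -0.0, 0.0]
ft_force: [-0.3, 0.2, 0.6]
gripper_width: 0.0851
grasp_force: 0.0
```

{"api": "servo_tool", "payload": {"translation": [[0.2,-0.4,0],[0.4,-0.8,0],[0.5,-1,0],[0.5,-1,0]], "angular": [[0,0,0],[0,0,0],[0,0,0],[0,0,0]]}}

```text
t: 1.1
eef_pos: [0.3495, 0.3678, 0.2533]
eef_rot: [0.104, 0.995, 0.0, 0.0]
ft_force: [-0.6, 1.3, 0.7]
gripper_width: 0.0857
grasp_force: 0.0
```

{"api": "servo_tool", "payload": {"translation": [[0.2,-0.4,0],[0.4,-0.8,0],[0.5,-1,0],[0.5,-1,0],[0.5,-1,0]], "angular": [[0,0,0],[0,0,0],[0,0,0],[0,0,0],[0,0,0]]}}

```text
t: 1.72
eef_pos: [0.4081, 0.2508, 0.2532]
eef_rot: [0.102, 0.995, 0.0, -0.0]
ft_force: [0.7, -0.1, -0.3]
gripper_width: 0.0848
grasp_force: 0.0
```

{"api": "servo_tool", "payload": {"translation": [[0.36,-0.36,0],[0.36,-0.36,0],[0.36,-0.36,0]], "angular": [[0,0,0],[0,0,0],[0,0,0]]}}

```text
t: 2.1
eef_pos: [0.4513, 0.207, 0.253]
eef_rot: [0.102, 0.995, 0.0, -0.0]
ft_force: [-0.1, 0.4, 0.1]
gripper_width: 0.0855
grasp_force: 0.0
```

Run:
```python
from h import *
m=env.camera_model('wrist');im=env.snapshot('wrist')
cv2.imwrite('pics/w1.png',im[:,:,::-1])
k=(im.max(2)<60).astype(np.uint8)
n,l,st,c=cv2.connectedComponentsWithStats(k)
for i in range(1,n):
    if st[i,4]>300:print(st[i],c[i].round(),ray('wrist',*c[i],.194,m))
print(env.read_state()['eef_pos'])
```

```text
[  53    0  178   29 2661] [130.   9.] [0.313  0.1572 0.194 ]
[343  36  64  71 709] [359.  79.] [0.3693 0.2675 0.194 ]
[ 162  150  251   33 4319] [287. 171.] [0.4104 0.2194 0.194 ]
[ 276  184   27  119 2068] [289. 240.] [0.4531 0.2121 0.194 ]
[    0   260   560   160 50327] [273. 364.] [0.5428 0.1832 0.194 ]
[0.45107851 0.20714541 0.25303492]
```

View pics/w1.png

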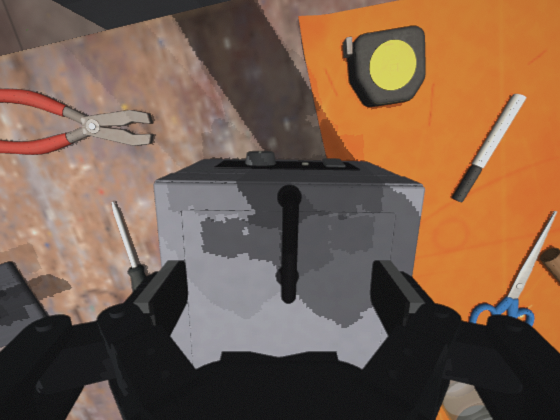

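The wrist view shows the handle rod at column 289, rows 190-300, centred between the fingers and aligned with them. I'll descend, close and then start the swing.

{"api": "servo_tool", "payload": {"translation": [[0,0.03,-0.25],[0,0.03,-0.47],[0,0.03,-0.47],[0,0.03,-0.47]], "angular": [[0,0,0],[0,0,0],[0,0,0],[0,0,0]]}}

```text
t: 2.65
eef_pos: [0.4521, 0.2099, 0.1977]
eef_rot: [0.103, 0.995, 0.0, 0.0]
ft_force: [0.6, -0.1, -0.1]
gripper_width: 0.0853
grasp_force: 0.0
```

{"api": "servo_tool", "payload": {"translation": [[0,0,0],[0,0,0],[0,0,0],[0,0,0],[0,0,0],[0,0,0],[0,0,0],[0,0,0],[0,0,0],[0,0,0]], "angular": [[0,0,0],[0,0,0],[0,0,0],[0,0,0],[0,0,0],[0,0,0],[0,0,0],[0,0,0],[0,0,0],[0,0,0]], "fingers": -1}}

```text
t: 3.9
eef_pos: [0.4533, 0.2132, 0.198]
eef_rot: [0.102, 0.995, 0.004, 0.002]
ft_force: [1.7, 10.5, -1.1]
gripper_width: 0.008
grasp_force: 58.4
```

Run:
```python
from h import *
ex=np.array([.9787,-.2055,0]);H=np.array([.513,.197,0])+.0965*ex+[0,0,.163]
p=env.read_state()['eef_pos']-np.array([0,0,.003])
d=H-p;a=d@ex;h=p[2]-.163;r=np.hypot(a,h);f0=np.arctan2(h,a);print(p,a,h,r,f0)
prev=None
for th in np.arange(0,1.95,.1):
    q=np.array([0,0,.163])-r*np.cos(f0+th)*ex+[0,0,r*np.sin(f0+th)]
    q0=np.array([0,0,.163])-a*ex+[0,0,h]
    print(th.round(2),((q-q0)/.12).round(3))
```

```text
[0.45325888 0.21321127 0.19503403] 0.15830815079418617 0.032034028418202326 0.1615167161149984 0.19965642087200272
0.0 [-0.  0.  0.]
0.1 [ 0.033 -0.007  0.13 ]
0.2 [ 0.078 -0.016  0.257]
0.3 [ 0.135 -0.028  0.378]
0.4 [ 0.204 -0.043  0.493]
0.5 [ 0.283 -0.059  0.6  ]
0.6 [ 0.373 -0.078  0.698]
0.7 [ 0.472 -0.099  0.787]
0.8 [ 0.579 -0.122  0.865]
0.9 [ 0.693 -0.146  0.932]
1.0 [ 0.813 -0.171  0.987]
1.1 [ 0.938 -0.197  1.03 ]
1.2 [ 1.067 -0.224  1.059]
1.3 [ 1.198 -0.251  1.076]
1.4 [ 1.329 -0.279  1.078]
1.5 [ 1.46  -0.307  1.068]
1.6 [ 1.59  -0.334  1.044]
1.7 [ 1.717 -0.36   1.007]
1.8 [ 1.839 -0.386  0.957]
1.9 [ 1.956 -0.411  0.895]
```

{"api": "servo_tool", "payload": {"translation": [[0.033,0.02,0.13],[0.078,0.01,0.257],[0.135,0,0.378],[0.204,-0.015,0.493],[0.283,-0.03,0.6],[0.373,-0.05,0.698],[0.472,-0.07,0.787],[0.579,-0.095,0.865],[0.693,-0.12,0.932],[0.693,-0.12,0.932]], "angular": [[0,0,0],[0,0,0],[0,0,0],[0,0,0],[0,0,0],[0,0,0],[0,0,0],[0,0,0],[0,0,0],[0,0,0]]}}

```text
t: 5.15
eef_pos: [0.536, 0.1949, 0.3087]
eef_rot: [0.104, 0.995, 0.001, -0.0]
ft_force: [0.7, 4.8, -4.6]
gripper_width: 0.0074
grasp_force: 58.9
```

{"api": "servo_tool", "payload": {"translation": [[0.12,-0.02,0.055],[0.245,-0.046,0.098],[0.374,-0.073,0.127],[0.505,-0.1,0.144],[0.636,-0.128,0.146],[0.767,-0.156,0.136],[0.897,-0.183,0.112],[0.96,-0.196,0.095],[0.96,-0.196,0.095]], "angular": [[0,0,0],[0,0,0],[0,0,0],[0,0,0],[0,0,0],[0,0,0],[0,0,0],[0,0,0],[0,0,0]]}}

```text
t: 6.28
eef_pos: [0.6508, 0.1705, 0.3194]
eef_rot: [0.104, 0.995, -0.0, -0.0]
ft_force: [0.4, -0.1, 0.3]
gripper_width: -0.0
grasp_force: 0.0
```

{"api": "servo_tool", "payload": {"translation": [[0.064,-0.013,-0.02],[0.125,-0.026,-0.045],[0.186,-0.039,-0.07],[0.245,-0.05,-0.1],[0.303,-0.064,-0.132],[0.303,-0.064,-0.132]], "angular": [[0,0,0],[0,0,0],[0,0,0],[0,0,0],[0,0,0],[0,0,0]]}}

```text
t: 7.02
eef_pos: [0.6871, 0.1627, 0.3035]
eef_rot: [0.104, 0.995, -0.0, -0.0]
ft_force: [-0.3, 0.4, -0.4]
gripper_width: 0.0001
grasp_force: 0.0
```

Run:
```python
from h import *
a=env.snapshot('side');b=env.snapshot('wrist')
o=np.vstack([cv2.resize(a[120:330,60:340],(400,300)),cv2.resize(b,(400,300))])
cv2.imwrite('pics/s2.png',o[:,:,::-1])
```

```text
(no output)
```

View pics/s2.png

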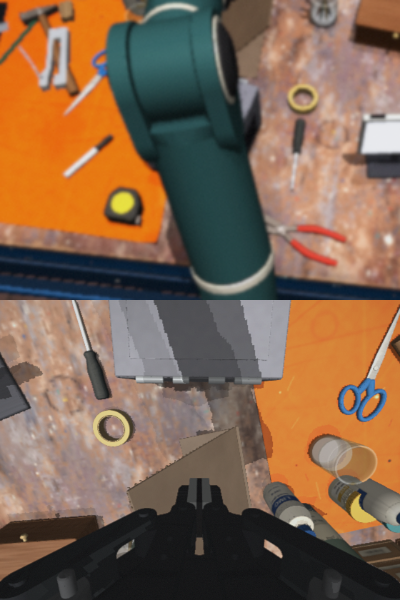

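The wrist view shows the flap shut again: the rod slipped out between 0.9 rad and 1.75 rad. I'll check the hinge edge from here, then regrip with a tilted tool and go in smaller steps.

Run:
```python
from h import *
for p in((157,108),(397,107)):print(ray('wrist',*p,.166))
print(env.read_state()['joints'])
```

```text
[0.5876 0.0839 0.166 ]
[0.626  0.2713 0.166 ]
[-0.43398035  0.52686136  0.23266454  1.40624942 -0.12371283  1.22298681
  1.17425834]
```

{"api": "servo_tool", "payload": {"translation": [[-0.3,0.1,0.1],[-0.7,0.2,0.1],[-1,0.25,0.1],[-1,0.25,0.1]], "angular": [[0,0,0],[0,0,0],[0,0,0],[0,0,0]], "fingers": 1}}

```text
t: 7.62
eef_pos: [0.5646, 0.1946, 0.3173]
eef_rot: [0.102, 0.995, 0.001, -0.0]
ft_force: [0.7, 0.3, 0.3]
gripper_width: 0.0725
grasp_force: 0.0
```

{"api": "servo_tool", "payload": {"translation": [[-0.3,0.05,0],[-0.65,0.1,-0.2],[-0.95,0.18,-0.4],[-0.95,0.18,-0.5],[-0.95,0.18,-0.5],[-0.95,0.18,-0.5]], "angular": [[0,0,0],[-0.01,-0.05,0],[-0.025,-0.12,0],[-0.04,-0.2,0],[-0.05,-0.245,0],[-0.05,-0.245,0]]}}

```text
t: 8.38
eef_pos: [0.4522, 0.2153, 0.256]
eef_rot: [0.099, 0.964, -0.024, 0.246]
ft_force: [-0.1, -0.0, -0.8]
gripper_width: 0.085
grasp_force: 0.0
```

{"api": "servo_tool", "payload": {"translation": [[0,-0.02,-0.25],[0,-0.02,-0.49],[0,-0.02,-0.49],[0,-0.02,-0.49]], "angular": [[0,0,0],[0,0,0],[0,0,0],[0,0,0]]}}

```text
t: 8.88
eef_pos: [0.4542, 0.2126, 0.1987]
eef_rot: [0.101, 0.964, -0.024, 0.247]
ft_force: [0.6, -0.4, -0.1]
gripper_width: 0.0852
grasp_force: 0.0
```

{"api": "servo_tool", "payload": {"translation": [[0,0,0],[0,0,0],[0,0,0],[0,0,0],[0,0,0],[0,0,0],[0,0,0],[0,0,0],[0,0,0],[0,0,0]], "angular": [[0,0,0],[0,0,0],[0,0,0],[0,0,0],[0,0,0],[0,0,0],[0,0,0],[0,0,0],[0,0,0],[0,0,0]], "fingers": -1}}

```text
t: 10.12
eef_pos: [0.453, 0.2134, 0.1978]
eef_rot: [0.1, 0.964, -0.023, 0.247]
ft_force: [-1.2, 4.6, 1.4]
gripper_width: 0.0079
grasp_force: 58.6
```

{"api": "servo_tool", "payload": {"translation": [[0.033,-0.007,0.13],[0.078,-0.016,0.257],[0.135,-0.028,0.378],[0.204,-0.043,0.493],[0.283,-0.059,0.6],[0.373,-0.078,0.698],[0.472,-0.099,0.787],[0.579,-0.122,0.865],[0.693,-0.146,0.932],[0.693,-0.146,0.932]], "angular": [[0.005,0.024,0],[0.01,0.047,0],[0.015,0.07,0],[0.02,0.094,0],[0.025,0.118,0],[0.03,0.14,0],[0.035,0.164,0],[0.04,0.188,0],[0.045,0.21,0],[0.045,0.21,0]]}}

```text
t: 11.38
eef_pos: [0.5362, 0.1949, 0.3086]
eef_rot: [0.104, 0.994, -0.001, 0.034]
ft_force: [0.7, 4.2, -1.1]
gripper_width: 0.0079
grasp_force: 59.1
```

{"api": "servo_tool", "payload": {"translation": [[0.12,-0.025,0.055],[0.245,-0.051,0.098],[0.245,-0.051,0.098]], "angular": [[0.005,0.024,0],[0.01,0.047,0],[0.01,0.047,0]]}}

```text
t: 11.75
eef_pos: [0.5655, 0.1883, 0.3201]
eef_rot: [0.105, 0.994, 0.003, -0.014]
ft_force: [-0.3, 3.1, -2.7]
gripper_width: 0.0075
grasp_force: 60.3
```

{"api": "servo_tool", "payload": {"translation": [[0.129,-0.027,0.029],[0.26,-0.054,0.046],[0.26,-0.054,0.046]], "angular": [[0.005,0.024,0],[0.01,0.047,0],[0.01,0.047,0]]}}

```text
t: 12.12
eef_pos: [0.5966, 0.1814, 0.3254]
eef_rot: [0.105, 0.993, 0.008, -0.061]
ft_force: [-1.5, 2.1, -1.7]
gripper_width: 0.0072
grasp_force: 61.0
```

Run:
```python
from h import *
cv2.imwrite('pics/w3.png',env.snapshot('wrist')[:,:,::-1])
```

```text
(no output)
```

View pics/w3.png

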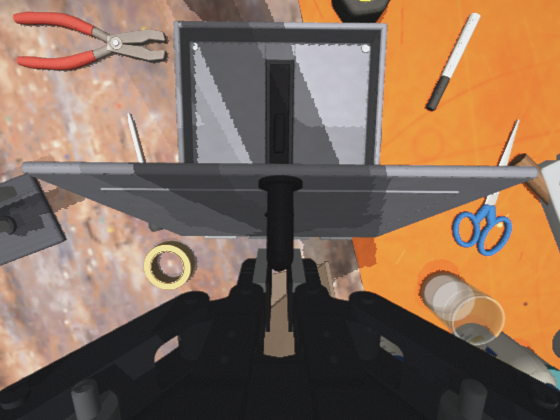

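```bash
cat >> h.py <<'E'
ex=np.array([.9787,-.2055,0]);ey=np.array([.2055,.9787,0]);ez=np.array([0,0,1.]);O=np.array([.513,.197,0]);H=O+.0965*ex+.163*ez
def fl(th,a,n,y=0):return H+a*(-np.cos(th)*ex+np.sin(th)*ez)+n*(np.sin(th)*ex+np.cos(th)*ez)+y*ey
def pj(X,m):
    c=np.array(m['R'])@X+m['t'];return (np.array([m['cx'],m['cy']])+[m['fx']*c[0]/c[2],m['fy']*c[1]/c[2]]).round(1)
E
python3 - <<'E'
from h import *
m=env.camera_model('wrist');s=env.read_state();p=s['eef_pos']
from scipy.spatial.transform import Rotation as Q
z=Q.from_quat(s['eef_rot']).as_matrix()[:,2]
for d in(0,.003,.022):print('tool',d,pj(p+d*z,m))
print('rim front',pj(O-.095*ex+.16*ez+.095*ey,m),pj(O-.095*ex+.16*ez-.095*ey,m),'hinge',pj(H,m))
for th in(1.15,1.2,1.25,1.3,1.35):print(th,'edge',pj(fl(th,.19,.003,.094),m),pj(fl(th,.19,.003,-.094),m),'legbase',pj(fl(th,.182,.003),m),'rodend',pj(fl(th,.187,.031),m),'grip',pj(fl(th,.16,.031),m))
E
```

```text
tool 0 [280.8 287.7]
tool 0.003 [280.8 284.2]
tool 0.022 [280.5 265.4]
rim front [384.6  18.6] [168.3  18.8] hinge [277.2 232.5]
1.15 edge [530.6 138.9] [ 19.7 140. ] legbase [275.9 149.4] rodend [275.8 215.2] grip [276.3 230.6]
1.2 edge [535.5 163.2] [ 14.9 164.3] legbase [275.9 171.3] rodend [275.9 242.1] grip [276.3 249.3]
1.25 edge [539.5 188.7] [ 10.9 190. ] legbase [275.9 194.2] rodend [276.  269.3] grip [276.4 268. ]
1.3 edge [542.4 215.2] [  8.1 216.6] legbase [276. 218.] rodend [276.  296.1] grip [276.4 286.4]
1.35 edge [544.3 242.2] [  6.3 243.8] legbase [276.  242.2] rodend [276.1 322.4] grip [276.5 304.4]
```

Wrist view: the flap is at about 1.22 rad with its edge at row 168, and the well and tab are visible. The rod, at row 265, has crept towards the pad edge. The slip follows the relative rotation, so from here I'll turn the tool rigidly with the flap about the hinge.

Run:
```python
from h import *
from scipy.spatial.transform import Rotation as Q
p=np.array(env.read_state()['eef_pos'])
for a in np.arange(.1,.71,.1):
    print(a.round(1),((Q.from_rotvec(a*ey).apply(p-H)+H-p)/.12).round(3),(a*ey/2).round(3))
```

```text
0.1 [ 0.133 -0.028  0.003] [0.01  0.049 0.   ]
0.2 [ 0.265 -0.056 -0.007] [0.021 0.098 0.   ]
0.3 [ 0.396 -0.083 -0.03 ] [0.031 0.147 0.   ]
0.4 [ 0.523 -0.11  -0.067] [0.041 0.196 0.   ]
0.5 [ 0.647 -0.136 -0.117] [0.051 0.245 0.   ]
0.6 [ 0.765 -0.161 -0.179] [0.062 0.294 0.   ]
0.7 [ 0.876 -0.184 -0.252] [0.072 0.343 0.   ]
```

{"api": "servo_tool", "payload": {"translation": [[0.066,-0.014,0.002],[0.133,-0.028,0.003],[0.2,-0.042,0],[0.265,-0.056,-0.007],[0.265,-0.056,-0.007]], "angular": [[0.005,0.025,0],[0.01,0.049,0],[0.015,0.073,0],[0.021,0.098,0],[0.021,0.098,0]]}}

```text
t: 12.8
eef_pos: [0.628, 0.1744, 0.325]
eef_rot: [0.104, 0.982, 0.018, -0.16]
ft_force: [-0.8, 0.1, -1.9]
gripper_width: 0.0072
grasp_force: 61.7
```

Still held at the same width. I'll continue to about 0.6 rad in total.

{"api": "servo_tool", "payload": {"translation": [[0.066,-0.014,-0.011],[0.131,-0.027,-0.023],[0.195,-0.041,-0.04],[0.258,-0.054,-0.06],[0.32,-0.067,-0.084],[0.382,-0.08,-0.11],[0.382,-0.08,-0.11]], "angular": [[0.005,0.025,0],[0.01,0.049,0],[0.015,0.073,0],[0.02,0.098,0],[0.025,0.123,0],[0.03,0.147,0],[0.03,0.147,0]]}}

```text
t: 13.68
eef_pos: [0.6658, 0.1654, 0.3161]
eef_rot: [0.101, 0.952, 0.054, -0.285]
ft_force: [2.6, 9.9, 2.5]
gripper_width: 0.0069
grasp_force: 63.5
```

Run:
```python
from h import *
m=env.camera_model('wrist');s=env.read_state()
cv2.imwrite('pics/w4.png',env.snapshot('wrist')[:,:,::-1])
print(s['joints'].round(2) if hasattr(s['joints'],'round') else s['joints'])
for th in(1.6,1.7,1.8,1.9):print(th,pj(fl(th,.19,.003,.094),m),pj(fl(th,.19,.003,-.094),m))
```

```text
[-0.08  0.8  -0.22  1.01 -0.15  1.84  1.08]
1.6 [522.2 143.9] [ 21.7 140. ]
1.7 [531.3 190.8] [ 12.8 190.8]
1.8 [536.6 241.3] [  7.8 245.8]
1.9 [537.4 292.8] [  7.3 301.8]
```

View pics/w4.png

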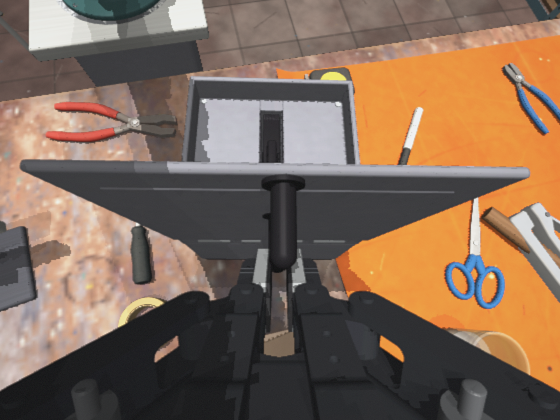

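The flap is at about 1.66 rad (edge at row 170), and joint 6 is at its limit. I'll translate a little further back with slightly less tilt, then release.

{"api": "servo_tool", "payload": {"translation": [[0.06,-0.012,-0.018],[0.12,-0.025,-0.04],[0.18,-0.037,-0.065],[0.22,-0.045,-0.085],[0.22,-0.045,-0.085]], "angular": [[-0.003,-0.014,0],[-0.006,-0.028,0],[-0.009,-0.042,0],[-0.01,-0.05,0],[-0.01,-0.05,0]]}}

```text
t: 14.35
eef_pos: [0.6916, 0.1591, 0.2996]
eef_rot: [0.105, 0.965, 0.04, -0.237]
ft_force: [0.3, -0.3, -0.6]
gripper_width: -0.0002
grasp_force: 0.2
```

{"api": "servo_tool", "payload": {"translation": [[0,0,0],[0,0,0],[0,0,0],[0,0,0],[0,0,0],[0,0,0]], "angular": [[0,0,0],[0,0,0],[0,0,0],[0,0,0],[0,0,0],[0,0,0]], "fingers": 1}}

```text
t: 15.1
eef_pos: [0.6919, 0.1593, 0.3003]
eef_rot: [0.105, 0.965, 0.04, -0.237]
ft_force: [-0.1, 0.4, -0.8]
gripper_width: 0.0856
grasp_force: 0.0
```

Run:
```python
from h import *
m=env.camera_model('wrist');s=env.read_state()
cv2.imwrite('pics/w5.png',env.snapshot('wrist')[:,:,::-1])
print(np.round(s['joints'],2))
for th in(1.6,1.7,1.8,1.9):print(th,pj(fl(th,.19,.003,.094),m),pj(fl(th,.19,.003,-.094),m))
```

```text
[-0.1   0.81 -0.18  1.   -0.11  1.76  1.1 ]
1.6 [564.5  48.9] [-15.7  45.3]
1.7 [571.3 103.3] [-21.5 102.9]
1.8 [572.7 161.4] [-21.7 164.5]
1.9 [568.3 219.4] [-16.1 225.9]
```

View pics/w5.png

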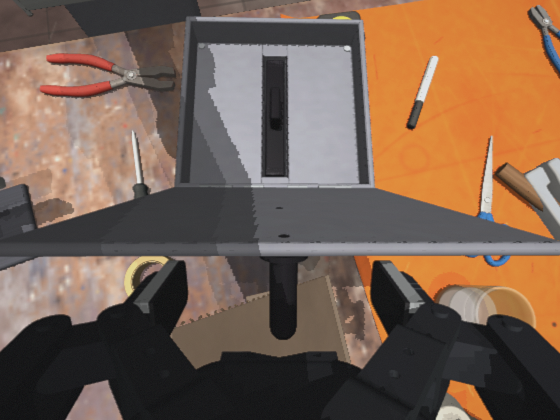

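The flap has fallen fully open (edge at row 245, about 1.94 rad). The tab is visible at (277,107) inside the slot, columns 262-288. I'll withdraw the tool back and up, and refine the tab position from this picture.

Run:
```python
from h import *
m=env.camera_model('wrist')
for p in((275,57),(275,177)):print('slot end',ray('wrist',*p,.128,m))
im=cv2.imread('pics/w5.png')[40:190,255:295];g=im.max(2)
for x in range(60,150,8):print(x,g[x-40,::2])
print('pred tab top',pj(O+.152*ez,m),'ends',pj(O+.018*ex+.152*ez,m),pj(O-.018*ex+.152*ez,m),'slot',pj(O+.073*ex+.128*ez,m),pj(O-.073*ex+.128*ez,m))
for p in((277,87),(277,127)):print('tab ends',ray('wrist',*p,.152,m))
```

```text
slot end [0.446  0.2146 0.128 ]
slot end [0.5872 0.183  0.128 ]
60 [174 174 173 162  55  55  46  45  48  46  52  52  48  51  55  77 119 180
 180 179]
68 [175 176 177 166  60  57  42  44  44  44  42  42  42  42  40  75 113 179
 178 179]
76 [180 179 177 164  57  56  43  44  44  42  45  44  42  43  40  74  94 182
 181 181]
84 [177 175 176 163  56  53  45  44  44  44  45  44  45  44  42  69  91 183
 183 183]
92 [182 182 181 168  55  55  44  40  36  42  44  43  33  44  40  65  83 182
 184 183]
100 [181 182 183 168  53  54  47  41  39  45  44  42  33  45  37  63  71 183
 184 182]
108 [184 184 184 167  59  43  48  40  37  46  47  44  35  30  37  60  70 185
 186 185]
116 [181 181 183 141  65  40  49  36  38  47  46  42  35  30  37  59  71 185
 186 187]
124 [183 183 186 141  63  41  48  44  20  17  18  20  18  32  37  60  58 175
 187 187]
132 [185 183 185 120  60  39  51  52  50  51  50  50  49  50  40  61  60 177
 189 189]
140 [187 187 188 121  65  41  49  52  53  51  50  50  51  49  41  62  68 182
 189 189]
148 [186 186 188 111  63  40  51  54  53  52  51  52  51  50  42  60  61 173
 189 190]
pred tab top [272.9  99.7] ends [273.1 115.7] [272.7  84. ] slot [273.5 174.8] [271.9  54.1]
tab ends [0.4997 0.2043 0.152 ]
tab ends [0.5436 0.1944 0.152 ]
```

{"api": "servo_tool", "payload": {"translation": [[0.1,-0.02,0.19],[0.2,-0.04,0.4],[0.3,-0.06,0.6],[0.4,-0.08,0.85],[0.4,-0.08,0.95],[0.4,-0.08,0.95]], "angular": [[0,0,0],[0,0,0],[0,0,0],[0,0,0],[0,0,0],[0,0,0]]}}

```text
t: 15.9
eef_pos: [0.7437, 0.1106, 0.4803]
eef_rot: [0.141, 0.979, 0.098, -0.106]
ft_force: [2.1, 1.1, -5.1]
gripper_width: 0.0854
grasp_force: 0.0
```

{"api": "servo_tool", "payload": {"translation": [[-0.3,0.1,0],[-0.6,0.2,0],[-0.9,0.3,0],[-0.95,0.35,0],[-0.95,0.35,0]], "angular": [[0,0,0],[0,0,0],[0,0,0],[0,0,0],[0,0,0]]}}

```text
t: 16.52
eef_pos: [0.6252, 0.1666, 0.5007]
eef_rot: [0.126, 0.98, 0.118, -0.099]
ft_force: [0.0, -0.1, 0.4]
gripper_width: 0.0857
grasp_force: 0.0
```

```bash
cat >> h.py <<'E'
from scipy.spatial.transform import Rotation as Q
def togo(pos,yaw_y):
    s=env.read_state();R=Q.from_quat(s['eef_rot'])
    ty=np.array([np.cos(yaw_y),np.sin(yaw_y),0]);tz=-ez;D=Q.from_matrix(np.array([np.cross(ty,tz),ty,tz]).T)
    print(s['t'],np.round(s['eef_pos'],4),'shift',((pos-s['eef_pos'])/.12).round(3),'turn',((D*R.inv()).as_rotvec()/2).round(3),'j',np.round(s['joints'],2))
E
python3 -c "
from h import *
togo(np.array([.516,.199,.25]),1.571-.207)"
```

```text
16.525 [0.6252 0.1666 0.5007] shift [-0.91  0.27 -2.09] turn [-0.128 -0.087  0.024] j [ 0.31  0.54 -0.87  1.13  0.1   1.66  0.84]
```

{"api": "servo_tool", "payload": {"translation": [[-0.3,0.1,0],[-0.6,0.2,-0.2],[-0.91,0.27,-0.5],[-0.91,0.27,-0.8],[-0.91,0.27,-1],[-0.91,0.27,-1],[-0.91,0.27,-1]], "angular": [[-0.03,-0.02,0.006],[-0.06,-0.04,0.012],[-0.09,-0.06,0.018],[-0.128,-0.087,0.024],[-0.128,-0.087,0.024],[-0.128,-0.087,0.024],[-0.128,-0.087,0.024]]}}

```text
t: 17.4
eef_pos: [0.5171, 0.199, 0.3811]
eef_rot: [0.104, 0.995, 0.001, 0.0]
ft_force: [-0.2, -1.4, -0.5]
gripper_width: 0.0855
grasp_force: 0.0
```

```bash
python3 -c "
from h import *
togo(np.array([.516,.199,.25]),1.571-.207)"
```

```text
17.4 [0.5171 0.199  0.3811] shift [-0.009 -0.    -1.092] turn [-0.001  0.     0.001] j [ 0.28  0.33 -0.89  1.64  0.26  1.3   0.71]
```

{"api": "servo_tool", "payload": {"translation": [[-0.01,0,-0.4],[-0.01,0,-0.8],[-0.01,0,-1],[-0.01,0,-1]], "angular": [[0,0,0],[0,0,0],[0,0,0],[0,0,0]]}}

```text
t: 17.9
eef_pos: [0.5149, 0.1986, 0.2596]
eef_rot: [0.104, 0.995, -0.0, -0.001]
ft_force: [0.8, -0.4, 0.0]
gripper_width: 0.0854
grasp_force: 0.0
```

Run:
```python
from h import *
m=env.camera_model('wrist');im=env.snapshot('wrist')
cv2.imwrite('pics/w6.png',im[:,:,::-1])
print(env.read_state()['eef_pos'])
for p in(O+[.003,.002,0],):print(pj(p+.152*ez,m),'slot',pj(p+.073*ex+.128*ez,m),pj(p-.073*ex+.128*ez,m))
```

```text
[0.51549628 0.1992844  0.26104664]
[280.7 217.7] slot [280.5 286.4] [280.6 119.9]
```

View pics/w6.png

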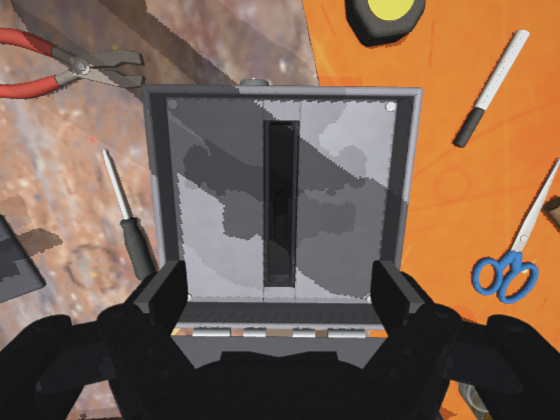

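The slot spans rows 121-287 at column 281, exactly as predicted, so the tool is centred. I'll descend and grip the tab.

{"api": "servo_tool", "payload": {"translation": [[0,0,-0.3],[0,0,-0.6],[0,0,-0.8],[0,0,-0.89],[0,0,-0.89]], "angular": [[0,0,0],[0,0,0],[0,0,0],[0,0,0],[0,0,0]]}}

```text
t: 18.58
eef_pos: [0.5154, 0.1994, 0.1544]
eef_rot: [0.104, 0.995, 0.0, 0.0]
ft_force: [0.5, 0.7, 0.4]
gripper_width: 0.0853
grasp_force: 0.0
```

{"api": "servo_tool", "payload": {"translation": [[0,0,0],[0,0,0],[0,0,0],[0,0,0],[0,0,0],[0,0,0],[0,0,0],[0,0,0],[0,0,0]], "angular": [[0,0,0],[0,0,0],[0,0,0],[0,0,0],[0,0,0],[0,0,0],[0,0,0],[0,0,0],[0,0,0]], "fingers": -1}}

```text
t: 19.7
eef_pos: [0.5148, 0.1993, 0.1538]
eef_rot: [0.104, 0.995, 0.0, 0.0]
ft_force: [0.0, 1.3, 5.0]
gripper_width: 0.0087
grasp_force: 61.2
```

{"api": "servo_tool", "payload": {"translation": [[0,0,0.1],[0,0,0.25],[0,0,0.4],[0,0,0.55],[0,0,0.7],[0,0,0.85],[0,0,1],[0,0,1]], "angular": [[0,0,0],[0,0,0],[0,0,0],[0,0,0],[0,0,0],[0,0,0],[0,0,0],[0,0,0]]}}

```text
t: 20.7
eef_pos: [0.5152, 0.1995, 0.2751]
eef_rot: [0.104, 0.995, 0.0, 0.001]
ft_force: [0.7, 0.1, -1.2]
gripper_width: 0.0084
grasp_force: 60.5
```

{"api": "servo_tool", "payload": {"translation": [[0,0,0.2],[0,0,0.4],[0,0,0.55],[0,0,0.55],[0,0,0.55],[0,0,0.55]], "angular": [[0,0,0],[0,0,0],[0,0,0],[0,0,0],[0,0,0],[0,0,0]]}}

```text
t: 21.45
eef_pos: [0.5142, 0.1987, 0.3384]
eef_rot: [0.104, 0.995, -0.0, -0.001]
ft_force: [0.2, -0.1, -0.8]
gripper_width: 0.0085
grasp_force: 60.5
```

Run:
```python
from h import *
a=env.snapshot('top');b=env.snapshot('side');w=env.snapshot('wrist')
o=np.vstack([np.hstack([cv2.resize(a[130:310,120:420],(400,240)),cv2.resize(b[120:300,100:400],(400,240))]),np.hstack([cv2.resize(w,(400,300)),np.zeros((300,400,3),np.uint8)])])
cv2.imwrite('pics/c7.png',o[:,:,::-1])
togo(np.array([.44,-.207,.33]),1.571+.13-1.571)
```

```text
21.6 [0.5144 0.199  0.3389] shift [-0.62  -3.383 -0.074] turn [-0.    -0.001 -0.617] j [ 0.27  0.36 -0.88  1.7   0.29  1.22  0.68]
```

View pics/c7.png

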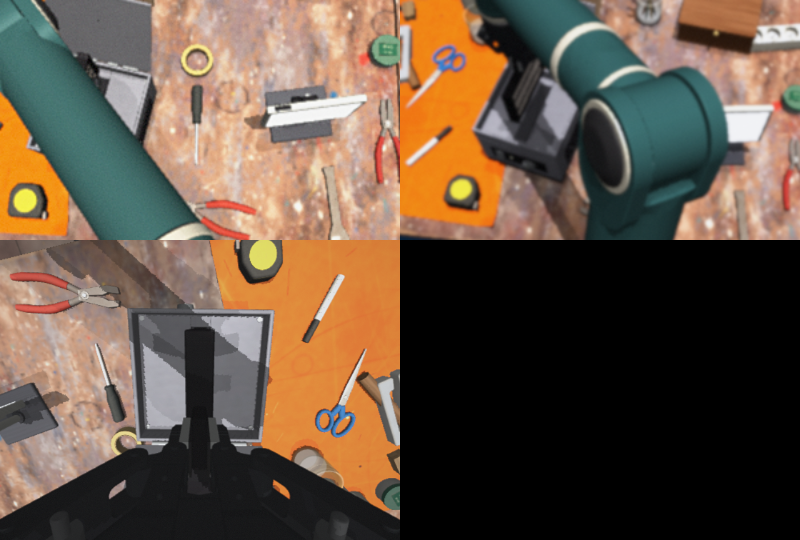

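The cassette is out in the fingers, and the wrist view shows the empty slot in the well. I'll carry it high, turning it as it goes towards the front of the panel.

{"api": "servo_tool", "payload": {"translation": [[-0.05,-0.1,0.2],[-0.15,-0.3,0.45],[-0.25,-0.5,0.5],[-0.33,-0.75,0.5],[-0.33,-1,0.5],[-0.33,-1,0.5]], "angular": [[0,0,-0.04],[0,0,-0.1],[0,0,-0.17],[0,0,-0.24],[0,0,-0.3],[0,0,-0.307]]}}

```text
t: 22.35
eef_pos: [0.475, 0.0766, 0.3993]
eef_rot: [0.402, 0.916, -0.001, 0.0]
ft_force: [-0.1, -0.4, -0.4]
gripper_width: 0.0087
grasp_force: 60.4
```

{"api": "servo_tool", "payload": {"translation": [[-0.08,-0.2,0],[-0.16,-0.4,0],[-0.25,-0.6,0],[-0.33,-0.8,0],[-0.33,-1,0],[-0.33,-1,0]], "angular": [[0,0,-0.06],[0,0,-0.12],[0,0,-0.18],[0,0,-0.25],[0,0,-0.307],[0,0,-0.307]]}}

```text
t: 23.1
eef_pos: [0.4354, -0.0414, 0.3993]
eef_rot: [0.658, 0.753, 0.0, -0.0]
ft_force: [-0.5, 0.8, -0.6]
gripper_width: 0.0086
grasp_force: 60.4
```

{"api": "servo_tool", "payload": {"translation": [[0,-0.2,0],[0,-0.4,0],[0,-0.6,0],[0,-0.8,0],[0,-0.9,0],[0,-0.9,0],[0,-0.9,0]], "angular": [[0,0,0],[0,0,0],[0,0,0],[0,0,0],[0,0,0],[0,0,0],[0,0,0]]}}

```text
t: 23.98
eef_pos: [0.4356, -0.1474, 0.3995]
eef_rot: [0.657, 0.754, 0.0, -0.0]
ft_force: [0.6, 0.2, -1.1]
gripper_width: 0.0088
grasp_force: 60.4
```

```bash
python3 -c "
from h import *
togo(np.array([.434,-.228,.4]),.136)"
```

```text
23.975 [ 0.4356 -0.1474  0.3995] shift [-0.014 -0.671  0.004] turn [-0.    -0.    -0.001] j [ 0.76  0.04 -0.52  1.82  0.02  1.28  0.38]
```

{"api": "servo_tool", "payload": {"translation": [[-0.01,-0.3,0],[-0.01,-0.6,-0.05],[-0.01,-0.67,-0.3],[-0.01,-0.67,-0.6],[-0.01,-0.67,-0.8],[-0.01,-0.67,-0.8]], "angular": [[0,0,0],[0,0,0],[0,0,0],[0,0,0],[0,0,0],[0,0,0]]}}

```text
t: 24.72
eef_pos: [0.4335, -0.2279, 0.3021]
eef_rot: [0.657, 0.754, -0.0, -0.002]
ft_force: [1.0, -0.1, -1.5]
gripper_width: 0.0085
grasp_force: 60.3
```

{"api": "servo_tool", "payload": {"translation": [[0,0,-0.2],[0,0,-0.4],[0,0,-0.55],[0,0,-0.6],[0,0,-0.6],[0,0,-0.6]], "angular": [[0,0,0],[0,0,0],[0,0,0],[0,0,0],[0,0,0],[0,0,0]]}}

```text
t: 25.48
eef_pos: [0.4348, -0.2295, 0.2326]
eef_rot: [0.658, 0.753, 0.0, 0.001]
ft_force: [-0.5, 0.4, -1.2]
gripper_width: 0.0086
grasp_force: 60.3
```

Run:
```python
from h import *
a=env.snapshot('top');b=env.snapshot('side');w=env.snapshot('wrist')
o=np.vstack([np.hstack([cv2.resize(a[130:310,120:420],(400,240)),cv2.resize(b[120:300,140:440],(400,240))]),np.hstack([cv2.resize(w,(400,300)),cv2.resize(a[180:255,300:400],(400,300))])])
cv2.imwrite('pics/c8.png',o[:,:,::-1])
togo(np.array([.434,-.228,.231]),.136)
m=env.camera_model('top')
F=np.array([.514,-.217,0]);px=np.array([.9908,.1356,0]);py=np.array([-.1356,.9908,0])
for y in(.09,-.09):print('panel top',(pj(F+y*py+.225*ez,m)-[300,180])*4+[400,240])
c=F-.08*px
for y in(.07,-.07):print('cass top',(pj(c+y*py+.202*ez,m)-[300,180])*4+[400,240])
```

```text
25.625 [ 0.4345 -0.2295  0.2322] shift [-0.004  0.012 -0.01 ] turn [0. 0. 0.] j [ 0.8   0.26 -0.44  1.98  0.14  0.92  0.42]
panel top [482.4 380.4]
panel top [783.2 344.4]
cass top [530.8 514.8]
cass top [763.2 486.8]
```

View pics/c8.png

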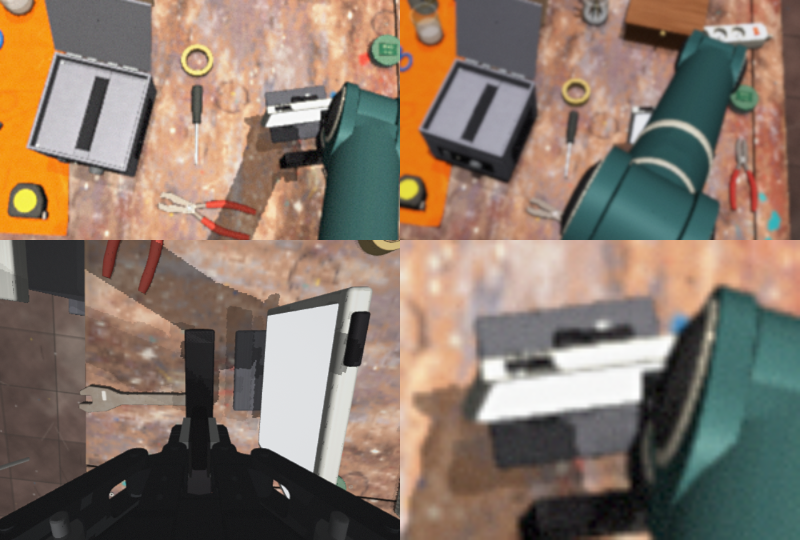

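The flap is open, the bystanders are untouched, and the cassette stands parallel to the panel. Its left end at (525,515) is close to the predicted (531,515). I'll let it settle and hand in.

{"api": "servo_tool", "payload": {"translation": [[0,0,0],[0,0,0],[0,0,0],[0,0,0],[0,0,0]], "angular": [[0,0,0],[0,0,0],[0,0,0],[0,0,0],[0,0,0]]}}

```text
t: 26.25
eef_pos: [0.4341, -0.2293, 0.2314]
eef_rot: [0.658, 0.753, 0.0, -0.0]
ft_force: [-0.6, 0.5, -0.8]
gripper_width: 0.0085
grasp_force: 60.3
```

```bash
python3 -c "
from bench import env
print(env.hand_in())"
```

```text
the job is handed in; nothing more can be done
None
```

I handed the job in at 26 s with the flap open and the cassette held upright, parallel to the lit panel and centred on it, about 8 cm in front by my camera estimate; the hand-in gave no verdict, and the flap fell shut once on the first try when its handle slipped out of the fingers.

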